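Lock the rinse jar into its table holder

TASK

The square rinse jar has been knocked over: stand it up on its base, then set it fully home between the walls of the open-fronted jar holder. Then push the holder's spring bolt all the way in across the jar's front by its wide push plate and, still pressing it in, slide the keeper fully along so that its tongue goes behind the plate's upright lug and the bolt stays trapped when you let go. Leave the brush pot and the water bottle where they are.

Things in the scene. Friction and masses are not known exactly. Their poses are not given: they have to be found in the camera images.
- rinse_jar: Closed square grey jar, 58 x 58 mm, 78 mm tall, with a round white cap 44 mm across from 80 to 102 mm above the base; 0.3 to 0.5 kg, centre of mass about 32 mm above the base. Origin: centre of its underside; z runs from base to cap, x and y square to its flat sides. It starts lying on a flat side, cap pointing roughly to the robot's right (-y); it does not roll.
- holder: Plywood jar holder screwed to the table, open at top and front (-x, roughly to the robot). Origin: on the table at the centre of the jar's place; z up. Inner faces: back wall x = +31 mm, side walls y = +36 and -36 mm (from x = -36); walls 45 mm high. The jar stands on the bare table in it, flat sides parallel to the walls. 4 mm thick screw tabs lie outside the back and -y walls.
- housing_top (a point): Centre of the top of the bolt housing, a block 96 x 44 mm and 40 mm high on the +y side of the holder (holder frame x = -54 to +42, y = 44 to 88 mm), with a rail on it to 45 mm.
- bolt (a joint): How far the spring bolt is pushed in, m: 0 = out, mouth open; 0.050 = stop. It moves along the holder's -y; the spring returns it to 0 (2.6 N at 0, 9 N at 0.050). Its rod can cross the mouth only when the jar is home. Beyond 0.042 the keeper can pass behind its lug; trapped, it rests at about 0.042.
- push_plate (a point): Point on the outer (+y) face of the bolt's aluminium push plate, at holder x = -48, z = 27 mm; moves with the bolt. The plate is upright, square to the push, 8 mm thick, x = -80 to +62 and z = 14 to 40 mm, outer face at y = 150 mm minus the bolt's value. Nothing is above or behind it from x = -80 to -18 mm: shut fingers pointing down can press there.
- lug (a point): On the outer (+y) face of the lug, which rises from the push plate's far end to z = 68 mm (x = +42 to +62 mm of the holder, 8 mm thick); the point is at x = 52, z = 54 mm and moves with the bolt.
- bolt_tip (a point): Inner end of the bolt's round steel rod, 12 mm thick, axis at holder x = -40, z = 27 mm; moves with the bolt, across the mouth in front of the jar (from y = +38 mm when out).
- keeper (a joint): How far the keeper is slid, m: 0 to 0.007 at the start, 0.044 = end of travel. It moves along the holder's +x (away from the robot) with about 1 N of friction, stays where left and rides above the push plate. Its tongue meets the lug's side at 0.008 unless the bolt is in beyond 0.042, and stands behind the whole lug from 0.028.
- tongue (a point): Far (+x) end of the keeper's tongue at its inner (-y) face: holder x = +34 mm plus the keeper's value, y = 108, z = 56 mm. The tongue is 10 mm thick and 16 mm high.
- keeper_tab (a point): Centre of the near (-x) face of the keeper's upright tab: holder x = -18 mm plus the keeper's value, y = 122, z = 56 mm. The tab is 6 mm thick, y = 94 to 150, z = 46 to 66 mm, above the push plate: fingers pointing down that press the plate near their tips can slide along it in +x and push the tab ahead of them higher up.
- brush_pot: Bystander: glass pot 80 mm wide, 110 mm tall, with brushes to 260 mm high. Origin: centre of the underside.
- water_bottle: Bystander: clear bottle 60 mm wide, 150 mm tall. Origin: centre of the underside.
There are look-alikes about, which are no part of the job. What is shaped like the rinse_jar but orange or red is not meant.

How it is judged (in metres and radians):
On the way, in this order (a step that is already met when the one before it is completed fails the run):
1. the jar is brought upright (angle between rinse_jar's own z axis and vertical below 0.15 rad), for 0.2 s.
2. the jar stands fully home in the holder, the bolt still out (angle between rinse_jar's own z axis and vertical below 0.09 rad and height (world z) of rinse_jar below 0.006 m and x of rinse_jar in the frame of holder between -0.007 and 0.005 m and y of rinse_jar in the frame of holder between -0.01 and 0.01 m and value of joint bolt below 0.02 m), for 0.2 s.
3. the bolt is pushed in across the jar's front (angle between rinse_jar's own z axis and vertical below 0.09 rad and height (world z) of rinse_jar below 0.006 m and x of rinse_jar in the frame of holder between -0.007 and 0.005 m and y of rinse_jar in the frame of holder between -0.01 and 0.01 m and value of joint bolt above 0.04 m), for 0.1 s.
4. the keeper stands behind the lug, the bolt trapped (value of joint bolt above 0.038 m and value of joint keeper above 0.024 m), for 0.2 s.
At the end, for the whole second after the job is handed in: The jar stands at rest upright (within 5 degrees) on the table, fully home in the holder (7 mm front to back, 10 mm sideways); the bolt is at least 38 mm in and the keeper at least 24 mm along, behind the lug, so that the bolt stays in by itself; everything released (all of step 4 and angle between rinse_jar's own z axis and vertical below 0.09 rad and height (world z) of rinse_jar below 0.006 m and x of rinse_jar in the frame of holder between -0.007 and 0.005 m and y of rinse_jar in the frame of holder between -0.01 and 0.01 m and linear speed of rinse_jar below 0.02 m/s); the robot touches nothing.
It fails at once if the brush pot is moved by more than 30 mm or tipped (distance of brush_pot from where it was at the start of the episode above 0.03 m or angle between brush_pot's own z axis and vertical above 0.3 rad).
It fails at once if the water bottle is moved by more than 30 mm or tipped (distance of water_bottle from where it was at the start of the episode above 0.03 m or angle between water_bottle's own z axis and vertical above 0.3 rad).
It also fails if it takes over 58 s, if anything falls off the work surface, if the arm or the gripper's body presses on something with over 40 N, if the wrist force passes 120 N, or if a joint passes its speed limit or range.

ROBOT

A 6-joint arm with a two-finger parallel gripper is mounted at the origin on the work surface. World frame = base frame: x ahead of the robot, y to its left, z up, the work surface at z = 0. Lengths are in m, angles in degrees, forces in N, time in s.
With the tool pointing down it reaches from about 0.425 to 0.925 m from the base axis. Payload 12.5 kg.
Tool frame: the origin (TCP) lies at the very end of the fingers, on their centre line; the grasp point (between the pads) lies 19 mm behind it; z points along the fingers, y is the line along which they close (so a half turn about z gives the same grasp; the last joint's range is limited). The gripper opens to 85 mm and grips with 20 to 120 N. Pads are 22 mm wide; open, the fingers measure 114 mm over their backs; the gripper's body (76 mm by 85 mm) begins 54 mm behind the grasp point. The pads swing forward as they close: fully open they stand 13 mm farther back than shut.
Start: joints at [64.824, 28.126, 89.318, -0, 62.55, -6.05], TCP at [0.205, 0.591, 0.201] pointing down, gripper open.
Joint ranges: [-177.58, 177.58], [-47.91, 125.51], [2.72, 160], [-65.01, 245.01], [3.68, 167.84], [-153.87, 153.87]. Speed limits (degrees/s): [127.2, 127.2, 159.86, 180, 180, 180].

INTERFACE

Orientations are given as a 3x3 rotation matrix whose columns are the frame's x, y, z axes.
In Python, from plant import arm, cams, workorder gives the robot as it stands. The module is installed in compiled form; this text tells all that it offers.
- The arm moves only by the tool apply_moves, never from a script. Its argument "increments" is a list of rows, each a list of 5 numbers: the opening, from 0 (shut) to 1 (fully open), then the shift along the tool's x, y, z in cm, then the turn about the tool's z in degrees. In form: [[jaw, tx, ty, tz, yaw], ...]. A call has 1 to 8 rows; each row is the pose to reach, as a shift and turn from the pose commanded when the call began, along the tool's axes at that moment; what a row does not reach only later rows make up. A row lasts 1/8 s, in which the tool goes at most 62.5 mm and 10.7 degrees, less where a joint would pass 70% of its speed; a pose out of reach is approached as far as the arm can. A call with a gripper value outside its range is refused whole. The fingers move at their own pace and stop on an object; "grip_force" is the grip in N (left out, the last holds). Time passes only in rows, so rows that repeat a pose let the fingers close. It gives the time, the measured TCP pose, the force, the opening and the grip force at its end, in the units of the state.
- arm.get_obs(): the state, without advancing time (a new reading comes with each control period).
- cams.get_image(name): name is "scene" or "side" or "wrist"; returns a dict with "color" (384x512x3 uint8, red, green, blue), "camera_matrix" (3x3 intrinsics, pixels), "dist_coeffs" ([k1, k2, p1, p2, k3] as OpenCV has them; the pictures are not rectified), "world_from_camera" (4x4, takes a point from camera to world coordinates). Camera axes: x right, y down, z forward; pixel columns grow to the right and rows downward; lengths in m; the calibration is good to about 2 mm. A picture is of the moment at which its call begins. There is no depth.
- workorder.job_done(): hands the job in; it is judged then, once.
The state is a dict: "t": time; "qpos": joint angles; "qvel": joint speeds; "joint_torque": joint torques, N m; "tcp_pos": TCP position; "eef_rot": TCP orientation; "wrist_force": force on the tool from outside, world axes, zero at the start; "ft_torque": the same for the moment, N m; "gripper_width": finger opening in m; "grasp_force": force on a finger pad.
Only numpy, scipy, OpenCV 4.12 (cv2) and the standard library are available. Lean on these libraries where they do the work, as an engineer would, in place of code of your own. Each camera call takes 0.05 s, during which the arm holds its last target. There are 200 camera calls.

## Working session

There is one attempt and no reset: what is moved stays moved. The work goes in short steps, Python scripts to look and compute and a tool call to move; the robot and the scene stay as the last step left them, time stands still between calls to the robot, and variables do not carry over. Pictures are saved under pics/ and viewed, at most 10 in all, crops included, and the job is handed in when it is done.

Besides the shell and the picture viewer there is one more tool, called after "Call:" as name(argument=value, ...) on one line, values as JSON. apply_moves: Moves the arm, as the interface text tells. Its arguments: {"type":"object","properties":{"increments":{"type":"array","items":{"type":"array","items":{"type":"number"}}},"grip_force":{"type":"number"}},"required":["increments"]}

```bash
mkdir -p pics; python3 - <<'E'
from plant import arm,cams
import cv2,pickle,numpy as np
o=arm.get_obs();print(o)
d={}
for n in("scene","side","wrist"):
    i=cams.get_image(n);d[n]=i;cv2.imwrite(f"pics/{n}0.png",i["color"][:,:,::-1])
    print(n,np.round(i["world_from_camera"],3).tolist(),i["camera_matrix"][0,0],i["dist_coeffs"])
pickle.dump(d,open("d0.pkl","wb"))
c=np.vstack([d["scene"]["color"],]);
E
```

```text
{'t': 0.0, 'qpos': array([ 6.48242759e+01,  2.81638171e+01,  8.93511198e+01, -3.42432805e-04,
        6.25501176e+01, -6.04869850e+00]), 'qvel': array([-0.07271196,  0.01739522,  0.08283635,  0.04273327,  0.06494163,
        0.00816867]), 'joint_torque': array([ 2.75562837e-03, -6.18456316e+01, -2.61576962e+01, -8.53980055e-06,
        4.25527658e-03, -5.65343032e-05]), 'tcp_pos': array([0.20463525, 0.59026168, 0.20002537]), 'eef_rot': array([[-9.44795340e-01,  3.27660705e-01, -4.78201060e-04],
       [ 3.27661034e-01,  9.44794785e-01, -1.02981530e-03],
       [ 1.14371861e-04, -1.12965255e-03, -9.99999355e-01]]), 'wrist_force': array([-0.0115256 , -0.61180078,  0.69821692]), 'ft_torque': array([ 0.04490507, -0.01663172,  0.03646613]), 'grasp_force': 0.0, 'gripper_width': 0.08519121564966127}
scene [[-0.134, 0.726, -0.674, 1.361], [0.991, 0.096, -0.093, 0.196], [-0.003, -0.68, -0.733, 0.891], [0.0, 0.0, 0.0, 1.0]] 491.0357079985984 [-0.17288876  0.          0.          0.          0.        ]
side [[-0.985, -0.107, 0.133, 0.441], [-0.169, 0.506, -0.846, 1.049], [0.023, -0.856, -0.516, 0.666], [0.0, 0.0, 0.0, 1.0]] 426.29944554356933 [-0.06689579  0.          0.          0.          0.        ]
wrist [[0.328, 0.905, 0.273, 0.134], [0.945, -0.313, -0.095, 0.614], [-0.001, 0.289, -0.957, 0.373], [0.0, 0.0, 0.0, 1.0]] 330.58243191007097 [-0.0500666  0.         0.         0.         0.       ]
```

View pics/scene0.png

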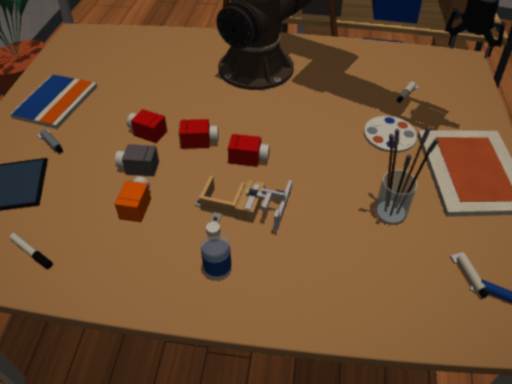

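View pics/side0.png

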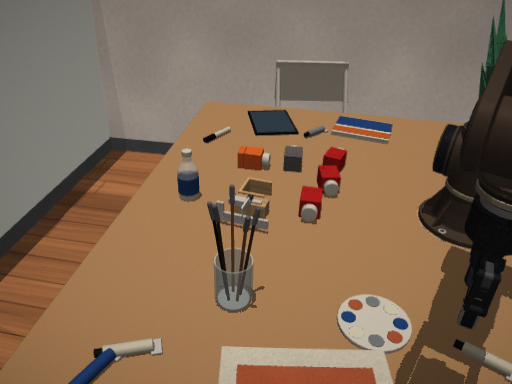

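Scene view: grey jar at (138,160) with its cap to the left (-y); holder around (230,197) with the bolt assembly at (275,200); bottle at (215,250); pot at (393,195). The red and orange jars are decoys.

```bash
cat > h.py <<'E'
import numpy as np,cv2,pickle
def ray(im,uv):
    p=cv2.undistortPoints(np.array(uv,float).reshape(-1,1,2),im["camera_matrix"],im["dist_coeffs"]).reshape(-1,2)
    T=im["world_from_camera"]
    return T[:3,3],np.c_[p,np.ones(len(p))]@T[:3,:3].T
def plane(im,uv,z):
    o,d=ray(im,uv); return o+d*((z-o[2])/d[:,2])[:,None]
def proj(im,P):
    T=np.linalg.inv(im["world_from_camera"]);r,_=cv2.Rodrigues(T[:3,:3])
    return cv2.projectPoints(np.array(P,float).reshape(-1,3),r,T[:3,3],im["camera_matrix"],im["dist_coeffs"])[0].reshape(-1,2)
def cross(im1,uv1,im2,uv2):
    o1,d1=ray(im1,uv1);o2,d2=ray(im2,uv2);out=[]
    for a,b in zip(d1,d2):
        s=np.linalg.lstsq(np.c_[a,-b],o2-o1,rcond=None)[0];p,q=o1+s[0]*a,o2+s[1]*b
        out.append(np.r_[(p+q)/2,np.linalg.norm(p-q)])
    return np.array(out)
def load(f="d0.pkl"): return pickle.load(open(f,"rb"))
E
python3 - <<'E'
from h import *
d=load()
a=cv2.resize(d["scene"]["color"][165:235,185:305],None,fx=6.6,fy=6.6,interpolation=cv2.INTER_CUBIC)
cv2.imwrite("pics/a.png",cv2.convertScaleAbs(a[:,:,::-1],alpha=1.3))
b1=cv2.resize(d["scene"]["color"][135:185,105:172],None,fx=6,fy=6,interpolation=cv2.INTER_CUBIC)
b2=cv2.resize(d["side"]["color"][170:236,205:275],None,fx=5.6,fy=5.6,interpolation=cv2.INTER_CUBIC)
h=max(b1.shape[0],b2.shape[0]);f=lambda x:np.pad(x,((0,h-x.shape[0]),(0,0),(0,0)))
m=np.hstack([f(b1),f(b2)]);print(b1.shape,m.shape)
cv2.imwrite("pics/b.png",cv2.convertScaleAbs(m[:,:,::-1],alpha=1.3))
E
```

```text
(300, 402, 3) (370, 794, 3)
```

View pics/a.png

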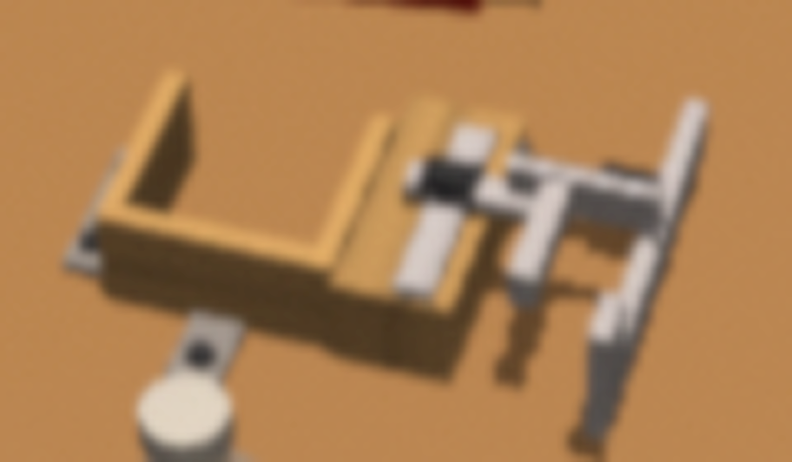

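View pics/b.png

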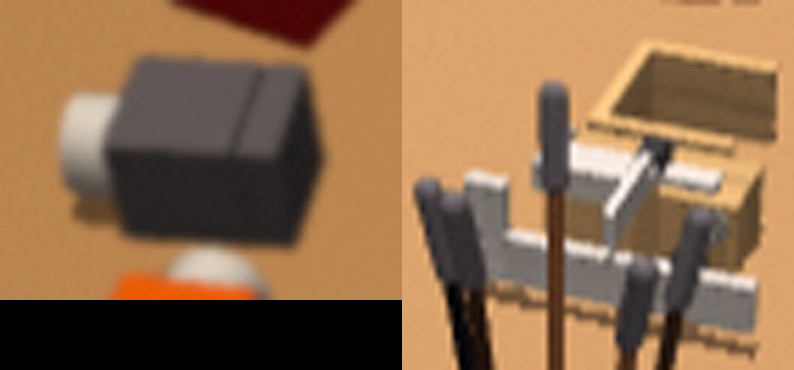

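Holder crop: the inner top corners are at (133,204), (318,247), (187,74) and (375,115), and the plate runs (705,100) to (600,440). Jar crop: the top face corners are at (138,57), (305,65), (275,158) and (108,150). Now solving the poses.

```bash
cat >> h.py <<'E'
def rigid(L,W):
    L=np.array(L,float);W=np.array(W,float)[:,:2];a=L-L.mean(0);b=W-W.mean(0)
    th=np.arctan2((a[:,0]*b[:,1]-a[:,1]*b[:,0]).sum(),(a*b).sum());c,s=np.cos(th),np.sin(th)
    R=np.array([[c,-s],[s,c]]);t=W.mean(0)-R@L.mean(0);return th,t,W-(L@R.T+t)
E
python3 - <<'E'
from h import *
np.set_printoptions(precision=4,suppress=True)
d=load();S=d["scene"]
A=lambda p:np.array(p)/6.6-.42+[185,165]
B=lambda p:np.array(p)/6-.42+[105,135]
pts=[((133,204),(31,-36,45)),((318,247),(31,36,45)),((187,74),(-36,-36,45)),((375,116),(-36,36,45)),((445,310),(42,88,40)),((523,118),(-54,88,40)),((705,102),(-80,150,40))]
W=np.array([plane(S,[A(p)],q[2]/1000)[0] for p,q in pts])
th,t,r=rigid([np.array(q[:2])/1000 for _,q in pts],W);print("holder",np.degrees(th),t,r*1000)
def hw(x,y,z):
    c,s=np.cos(th),np.sin(th);return [t[0]+c*x-s*y,t[1]+s*x+c*y,z]
print("side pix",proj(d["side"],[hw(.031,-.036,.045),hw(-.08,.15,.04),hw(.062,.15,.068),hw(-.018,.122,.066)]))
print("scene tab",(proj(S,[hw(-.018,.094,.066),hw(-.018,.15,.066),hw(-.08,.15,.04),hw(.062,.15,.068)])-[185,165]+.42)*6.6)
J=plane(S,B([(138,57),(305,65),(275,158),(108,150)]),.058);print("jar top",J)
print(np.linalg.norm(J-np.roll(J,-1,0),axis=1))
print("bottom near edge",plane(S,B([(128,237),(295,245),(322,160)]),0))
# brush pot, bottle
print("pot",plane(S,[(393,212)],0),"bottle",plane(S,[(216,268)],0))
c=J.mean(0);print("jar c",c)
E
```

```text
holder -8.501478696112287 [0.5921 0.0031] [[-0.8048  3.4339]
 [-0.1353  0.5714]
 [-0.3428 -0.1651]
 [ 1.0471  0.4194]
 [-0.2535 -1.8965]
 [ 0.3682 -1.0559]
 [ 0.121  -1.3072]]
side pix [[248.6459 177.5931]
 [266.8546 220.4707]
 [214.8965 200.781 ]
 [247.4846 201.7469]]
scene tab [[515.0509 140.9954]
 [670.2986 173.4903]
 [708.5911 102.1038]
 [611.8406 340.1853]]
jar top [[ 0.4792 -0.2662  0.058 ]
 [ 0.4754 -0.192   0.058 ]
 [ 0.5327 -0.1884  0.058 ]
 [ 0.5368 -0.2603  0.058 ]]
[0.0743 0.0574 0.072  0.0579]
bottom near edge [[ 0.5309 -0.2654  0.    ]
 [ 0.5262 -0.1911  0.    ]
 [ 0.4736 -0.1939  0.    ]]
pot [[0.5705 0.4132 0.    ]] bottle [[0.7824 0.0222 0.    ]]
jar c [ 0.506  -0.2267  0.058 ]
```

```bash
cat > go.py <<'E'
import sys,numpy as np
from plant import arm
# go.py x y z yaw(deg of tool y in world) ; prints tool-axis cm and yaw
def delta(x,y,z,yaw,R=None,p=None):
    o=arm.get_obs();R=o["eef_rot"];p=o["tcp_pos"]
    d=R.T@(np.array([x,y,z])-p)*100
    cur=np.degrees(np.arctan2(R[1,1],R[0,1]));w=-(yaw-cur);w=(w+90)%180-90
    return np.round(np.r_[d,w],2),np.round(p,4),round(cur,2),o["wrist_force"].round(1),o["gripper_width"].round(4)
a=[float(v) for v in sys.argv[1:]]
for i in range(0,len(a),4): print(*delta(*a[i:i+4]))
E
python3 go.py .47 .2 .2 30 .5075 -.285 .2 3.1
python3 - <<'E'
from h import *
d=load();B=lambda p:np.array(p)/6-.42+[105,135]
print(plane(d["scene"],B([(62,145)]),.029))
E
```

```text
[[ 0.50757443 -0.29756549  0.029     ]]Traceback (most recent call last):
  File "go.py", line 10, in <module>
    for i in range(0,len(a),4): print(*delta(*a[i:i+4]))
                                       ~~~~~^^^^^^^^^^^
  File "go.py", line 8, in delta
    return np.round(np.r_[d,w],2),np.round(p,4),round(cur,2),o["wrist_force"].round(1),o["gripper_width"].round(4)
                                                                                       ^^^^^^^^^^^^^^^^^^^^^^^^
AttributeError: 'float' object has no attribute 'round'
```

```bash
sed -i 's/o\["gripper_width"\].round(4)/round(float(o["gripper_width"]),4)/' go.py; python3 go.py .47 .2 .2 30 .5075 -.287 .2 3.1
```

```text
[-3.786e+01 -2.819e+01  4.000e-02  4.088e+01] [0.2047 0.5903 0.2002] 70.88 [-0.1  0.9 -0.1] 0.0855
[-5.736e+01 -7.297e+01  7.000e-02  6.778e+01] [0.2047 0.5903 0.2002] 70.88 [-0.1  0.9 -0.1] 0.0855
```

Call:
apply_moves(increments=[[1,-5,-3.7,0,5.5],[1,-10,-7.4,0,11],[1,-15,-11.1,0,16.5],[1,-20,-14.8,0,22],[1,-25,-18.5,0,27.5],[1,-30,-22.2,0,33],[1,-35,-26,0,38],[1,-38,-29,0,41]], grip_force=20)

```text
t: 1.15
tcp_pos: [0.4699, 0.1898, 0.2005]
eef_rot: [[-0.495, 0.869, 0.0], [0.869, 0.495, -0.0], [-0.0, 0.0, -1.0]]
wrist_force: [0.3, 0.1, -0.3]
gripper_width: 0.086
grasp_force: 0.0
```

```bash
python3 go.py .5075 -.287 .14 3.1
```

```text
[-43.29 -20.34   6.05  26.57] [0.4699 0.1898 0.2005] 29.67 [ 0.3  0.1 -0.3] 0.086
```

Call:
apply_moves(increments=[[1,-5.4,-2.5,0,4],[1,-10.8,-5,0,8],[1,-16.2,-7.5,0,12],[1,-21.6,-10,0,16],[1,-27,-12.7,0,20],[1,-32.5,-15.3,2,24],[1,-38,-17.9,4,26.5],[1,-43.3,-20.3,6,26.5]])

```text
t: 2.15
tcp_pos: [0.5081, -0.2847, 0.1406]
eef_rot: [[-0.058, 0.998, 0.0], [0.998, 0.058, 0.0], [0.0, 0.0, -1.0]]
wrist_force: [1.5, 0.1, -0.2]
gripper_width: 0.0853
grasp_force: 0.0
```

```bash
python3 go.py .5075 -.287 .14 3.1;python3 - <<'E'
from plant import cams
from h import *
i=cams.get_image("wrist");pickle.dump(i,open("w1.pkl","wb"))
print(proj(i,[[.5075,-.287,.029],[.4767,-.2662,.058],[.5347,-.2632,.058]]))
cv2.imwrite("pics/w1.png",i["color"][:,:,::-1])
E
```

```text
[-0.23 -0.07  0.06  0.22] [ 0.5081 -0.2847  0.1406] 3.32 [ 1.5  0.1 -0.2] 0.0853
[[255.64554005 175.12988816]
 [218.17117025 156.96540025]
 [291.86195257 157.43066474]]
```

View pics/w1.png

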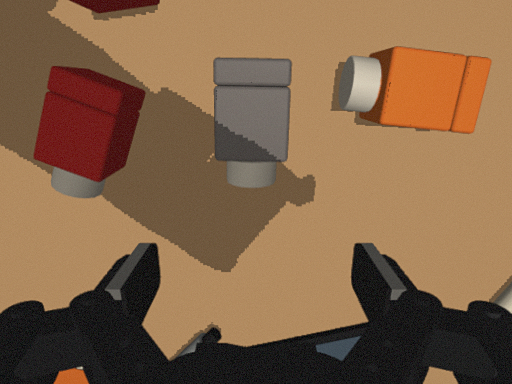

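Wrist view: the jar's top face corners are at (214,58), (291,59), (288,161) and (215,161), and the cap end is at row 185, ahead of the open fingers.

```bash
python3 - <<'E'
from h import *
i=pickle.load(open("w1.pkl","rb"))
print(plane(i,[(214,58),(291,59),(288,161),(215,161)],.058),plane(i,[(251,186)],.029))
E
```

```text
[[ 0.4715939  -0.19280008  0.058     ]
 [ 0.52767842 -0.19025782  0.058     ]
 [ 0.53190486 -0.26624521  0.058     ]
 [ 0.47427822 -0.26959333  0.058     ]] [[ 0.50391621 -0.29734343  0.029     ]]
```

Call:
apply_moves(increments=[[1,-0.3,-0.3,4,0.2],[1,-0.3,-0.3,8,0.2],[1,-0.3,-0.3,12.4,0.2],[1,-0.3,-0.3,12.4,0.2],[0.4,-0.3,-0.3,12.4,0.2],[0.4,-0.3,-0.3,12.4,0.2],[0.4,-0.3,-0.3,12.4,0.2],[0.4,-0.3,-0.3,12.4,0.2]], grip_force=20)

```text
t: 3.2
tcp_pos: [0.5057, -0.2859, 0.018]
eef_rot: [[-0.055, 0.998, 0.001], [0.998, 0.055, -0.001], [-0.001, 0.001, -1.0]]
wrist_force: [-0.7, 0.4, -0.9]
gripper_width: 0.0341
grasp_force: 0.0
```

```bash
python3 - <<'E'
from plant import cams
from h import *
i=cams.get_image("wrist");j=cams.get_image("side")
a=i["color"];b=cv2.resize(j["color"][110:220,240:350],(384,384),interpolation=cv2.INTER_CUBIC)
m=np.hstack([a,b]);m=cv2.resize(m,(784,336));cv2.imwrite("pics/w2.png",m[:,:,::-1])
E
```

```text
(no output)
```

View pics/w2.png

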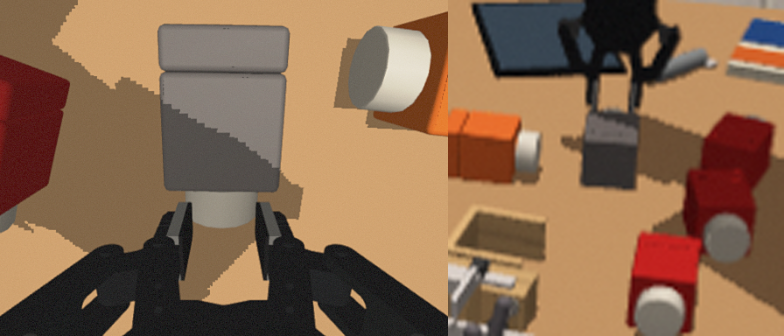

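Pads straddle the cap's end at (190–255, 190–228) in the wrist half. The jar is still in place, but there is no contact force, so I'm checking the overlap numerically.

```bash
python3 go.py .505 -.287 .016 3.1; python3 - <<'E'
from plant import cams
from h import *
i=cams.get_image("wrist");s=784/896
# full-res pixel
for n,P in dict(tcp=[.5057,-.2859,.018],padR=[.5227,-.2749,.018],padRb=[.5227,-.297,.018],padL=[.4887,-.2749,.018],captip_top=[.505,-.2925,.051],captip_bot=[.505,-.2925,.007],capR=[.527,-.2925,.029],body=[.503,-.2685,.058]).items(): print(n,proj(i,[P])[0]*s)
print(plane(i,[(160/s,190/s),(280/s,190/s),(160/s,75/s),(290/s,72/s)],.058))
E
```

```text
[-0.12 -0.06  0.16  0.08] [ 0.5055 -0.2858  0.0176] 3.18 [ 0.6 -0.  -0.3] 0.0339
tcp [225.11502583 194.69591722]
padR [252.8046452  180.08227254]
padRb [249.92571295 211.55251712]
padL [199.31963556 177.28677781]
captip_top [223.44888482 229.7543722 ]
captip_bot [223.47067816 197.17552096]
capR [259.00333557 213.3156896 ]
body [222.09703092 193.90821083]
[[ 0.47221224 -0.26815892  0.058     ]
 [ 0.53147187 -0.26485598  0.058     ]
 [ 0.47254395 -0.21346562  0.058     ]
 [ 0.52974376 -0.20900518  0.058     ]]
```

Call:
apply_moves(increments=[[0.2,0,0,0,0],[0.2,0,0,0,0],[0.2,0,0,0,0]])

```text
t: 3.72
tcp_pos: [0.5055, -0.286, 0.018]
eef_rot: [[-0.055, 0.998, 0.001], [0.998, 0.055, -0.001], [-0.001, 0.001, -1.0]]
wrist_force: [-2.5, 0.3, 9.2]
gripper_width: 0.0173
grasp_force: 7.8
```

```bash
python3 - <<'E'
from plant import cams,arm
from h import *
i=cams.get_image("wrist")
a=i["color"]
b=cv2.resize(a[180:384,150:370],None,fx=2.7,fy=2.7,interpolation=cv2.INTER_CUBIC);print(b.shape)
cv2.imwrite("pics/w3.png",b[:,:,::-1]);print(arm.get_obs()["joint_torque"])
E
```

```text
(551, 594, 3)
[ 8.98489505e-01 -5.79489756e+01 -1.55633622e+01  2.89360117e-01
 -5.74662387e-01  4.49689935e-03]
```

View pics/w3.png

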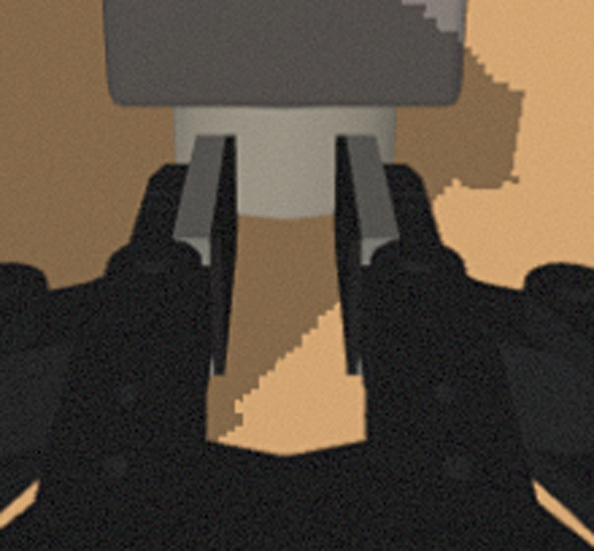

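Wrist crop: the pad tips, at (235,135) and (340,135) in the crop, sit on top of the cap instead of beside it. That implies the tips are about 25–30 mm higher than the TCP suggests. I'll lift, shut the fingers, and check the tip position with the fixed cameras.

Call:
apply_moves(increments=[[0.6,0,0,0,0],[0.6,0,0,-4,0],[0,0,0,-10,0],[0,0,0,-10,0],[0,0,0,-10,0],[0,0,0,-10,0],[0,0,0,-10,0]])

```text
t: 4.65
tcp_pos: [0.5051, -0.2855, 0.1161]
eef_rot: [[-0.055, 0.998, -0.002], [0.998, 0.055, 0.001], [0.001, -0.002, -1.0]]
wrist_force: [0.5, -0.7, 0.5]
gripper_width: -0.0001
grasp_force: 0.0
```

```bash
python3 go.py .505 -.287 .016 3.1; python3 - <<'E'
from plant import cams,arm
from h import *
o=arm.get_obs();p=o["tcp_pos"];T=[]
for n in("scene","side"):
    i=cams.get_image(n);u=proj(i,[p,p+[0,0,.03]]);print(n,u.round(1))
    c=i["color"];x,y=u[0].astype(int)
    T.append(cv2.resize(c[y-45:y+25,x-35:x+35],(390,390),interpolation=cv2.INTER_CUBIC).copy())
    f=390/70;q=(u-[x-35,y-45])*f
    for k,col in zip(q,((255,0,255),(0,255,0))): cv2.drawMarker(T[-1],tuple(int(v) for v in k),col,cv2.MARKER_CROSS,14,1)
cv2.imwrite("pics/tip.png",np.hstack(T)[:,:,::-1])
E
```

```text
[-0.16 -0.   10.01  0.07] [ 0.5051 -0.2855  0.1161] 3.17 [ 0.5 -0.7  0.5] -0.0001
scene [[112.5 132.9]
 [110.  123.5]]
side [[295.  126.8]
 [295.7 118.4]]
```

View pics/tip.png

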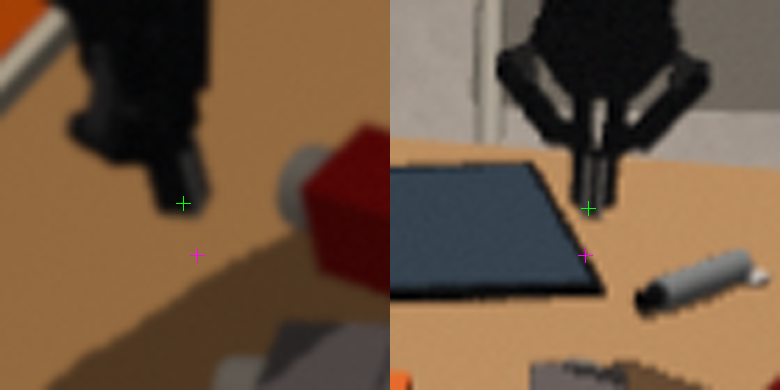

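The picture confirms it: in both views the shut fingertips end about 25 mm above the reported TCP (tip at (185,215) left and (594,217) right, against the magenta TCP crosses). Lateral error is about 0–1 mm. From here I use true tip z = TCP z + 25 mm.

Call:
apply_moves(increments=[[1,-0.15,0,0,0],[1,-0.15,0,0,0],[1,-0.15,0,3,0],[1,-0.15,0,7,0],[1,-0.15,0,11,0],[1,-0.15,0,12.6,0],[0.4,-0.15,0,12.6,0],[0.4,-0.15,0,12.6,0]], grip_force=20)

```text
t: 5.75
tcp_pos: [0.5062, -0.2877, -0.0074]
eef_rot: [[-0.055, 0.998, 0.002], [0.998, 0.055, -0.001], [-0.001, 0.002, -1.0]]
wrist_force: [0.0, 0.4, 0.4]
gripper_width: 0.0516
grasp_force: 0.0
```

Call:
apply_moves(increments=[[0.4,0,0,0,0],[0.4,0,0,0,0]])

```text
t: 6.0
tcp_pos: [0.5062, -0.2877, -0.0072]
eef_rot: [[-0.056, 0.998, 0.002], [0.998, 0.056, -0.001], [-0.002, 0.002, -1.0]]
wrist_force: [0.8, -0.7, 7.0]
gripper_width: 0.0431
grasp_force: 20.7
```

Call:
apply_moves(increments=[[0.4,0.3,0,-0.8,0],[0.4,0.65,0,-1.6,0],[0.4,1.1,0,-2.4,0],[0.4,1.57,0,-3.1,0],[0.4,2.1,0,-3.8,0],[0.4,2.7,0,-4.4,0],[0.4,3.4,0,-5.0,0],[0.4,4.1,0,-5.5,0]])

```text
t: 7.0
tcp_pos: [0.5032, -0.2458, 0.0466]
eef_rot: [[-0.055, 0.998, 0.0], [0.998, 0.055, 0.0], [0.0, 0.0, -1.0]]
wrist_force: [0.4, 0.1, -3.5]
gripper_width: 0.0428
grasp_force: 20.7
```

```bash
python3 - <<'E'
from plant import cams,arm
from h import *
o=arm.get_obs();print(o["tcp_pos"],o["gripper_width"],o["wrist_force"])
T=[]
for n,(x,y) in (("scene",(135,150)),("side",(295,155))):
    i=cams.get_image(n);c=i["color"]
    T.append(cv2.resize(c[y-35:y+35,x-35:x+35],(390,390),interpolation=cv2.INTER_CUBIC))
cv2.imwrite("pics/tilt.png",np.hstack(T)[:,:,::-1])
E
```

```text
[ 0.50323169 -0.24580188  0.04661813] 0.04282117512237483 [ 0.39352477  0.13268883 -3.45277087]
```

View pics/tilt.png

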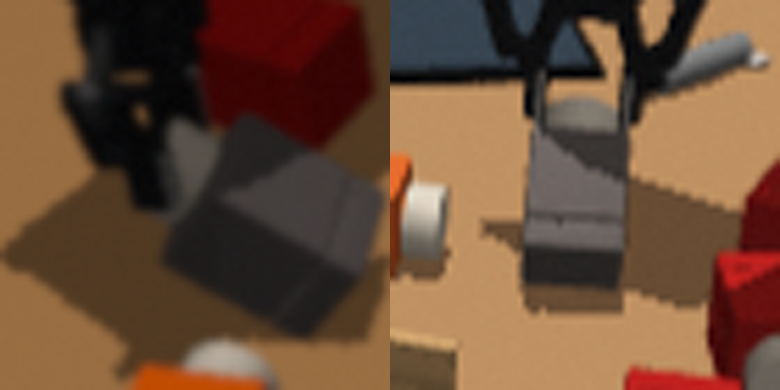

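The jar is tilting as planned: base down to the right in the scene half at (330,310), cap held between the pads. Before carrying on I check the clearance to the nearest red decoy.

```bash
python3 - <<'E'
from h import *
d=load();c=d["scene"]["color"];hsv=cv2.cvtColor(c,cv2.COLOR_RGB2HSV)
m=((hsv[...,0]<6)|(hsv[...,0]>172))&(hsv[...,1]>190)&(hsv[...,2]>50)
m[:, :100]=0;m[180:]=0;m[:100]=0;m[:,300:]=0
n,l,s,ce=cv2.connectedComponentsWithStats(m.astype(np.uint8))
for k in range(1,n):
    if s[k,4]<150: continue
    x,y,w,h,_=s[k];P=plane(d["scene"],[(x,y+h),(x+w,y+h)],0);Q=plane(d["scene"],[(x,y),(x+w,y)],.058);print(s[k],P[:,:2].round(3).tolist(),Q[:,:2].round(3).tolist())
E
```

```text
[132 110  34  32 804] [[0.408, -0.289], [0.397, -0.194]] [[0.34, -0.3], [0.329, -0.204]]
[179 119  30  29 795] [[0.416, -0.152], [0.406, -0.071]] [[0.364, -0.158], [0.354, -0.077]]
[228 134  33  32 856] [[0.468, -0.007], [0.456, 0.078]] [[0.409, -0.015], [0.397, 0.07]]
```

Call:
apply_moves(increments=[[0.4,0.8,0,-0.5,0],[0.4,1.6,0,-0.9,0],[0.4,2.4,0,-1.2,0],[0.4,3.3,0,-1.4,0],[0.4,4.2,0,-1.6,0],[0.4,5.0,0,-1.7,0],[0.4,5.8,0,-1.7,0],[0.4,6.7,0,-1.7,0]])

```text
t: 8.1
tcp_pos: [0.4995, -0.1788, 0.0633]
eef_rot: [[-0.055, 0.998, 0.0], [0.998, 0.055, 0.0], [0.0, 0.0, -1.0]]
wrist_force: [-0.3, -0.2, -0.5]
gripper_width: 0.0432
grasp_force: 21.2
```

Call:
apply_moves(increments=[[0.4,0.6,0,0.1,0],[0.4,1.2,0,0.3,0],[0.4,1.7,0,0.4,0],[0.4,1.7,0,0.6,0],[0.4,1.7,0,0.8,0],[0.4,1.7,0,0.8,0]])

```text
t: 8.85
tcp_pos: [0.4989, -0.1617, 0.057]
eef_rot: [[-0.056, 0.998, 0.001], [0.998, 0.056, 0.0], [-0.0, 0.001, -1.0]]
wrist_force: [-4.0, 6.2, 29.1]
gripper_width: 0.0428
grasp_force: 27.4
```

Call:
apply_moves(increments=[[0.4,0,0,-0.3,0],[1,0,0,-0.4,0],[1,0,0,-0.4,0],[1,0,0,-0.4,0],[1,0,0,-4,0],[1,0,0,-8,0],[1,5,0,-10,0],[1,8,0,-10,0]])

```text
t: 9.85
tcp_pos: [0.4944, -0.0814, 0.1567]
eef_rot: [[-0.055, 0.998, 0.002], [0.998, 0.055, -0.001], [-0.001, 0.002, -1.0]]
wrist_force: [0.2, 0.2, -1.2]
gripper_width: 0.0853
grasp_force: 0.0
```

```bash
python3 - <<'E'
from plant import cams,arm
from h import *
o=arm.get_obs();print(o["tcp_pos"])
D={}
for n in("scene","side","wrist"):
    i=D[n]=cams.get_image(n);hsv=cv2.cvtColor(i["color"],cv2.COLOR_RGB2HSV)
    for nm,m in(("cap",(hsv[...,1]<75)&(hsv[...,2]>90)),("grey",(hsv[...,1]<70)&(hsv[...,2]>25)&(hsv[...,2]<130))):
        k,l,s,c=cv2.connectedComponentsWithStats(cv2.morphologyEx(m.astype(np.uint8),cv2.MORPH_OPEN,np.ones((3,3))))
        u=proj(i,[[.498,-.16,.091 if nm=="cap" else .06]])[0]
        for j in range(1,k):
            if s[j,4]>40 and np.linalg.norm(c[j]-u)<45: print(n,nm,s[j],c[j].round(1),"exp",u.round(1))
pickle.dump(D,open("d1.pkl","wb"))
E
```

```text
[ 0.49436823 -0.08143413  0.15665032]
scene cap [127 113   8  11  51] [129.9 117.7] exp [163.3 142.6]
scene cap [153 136  16  11 147] [160.7 140.9] exp [163.3 142.6]
scene cap [134 177  13   5  52] [140.  179.1] exp [163.3 142.6]
scene grey [151 135  27  41 810] [163.7 157. ] exp [165.  151.8]
side cap [287 145  14  11 115] [294.  149.4] exp [293.5 149.7]
side cap [262 153   8  11  78] [265.7 158.2] exp [293.5 149.7]
side grey [309 127  16   9  89] [316.1 130.5] exp [292.8 158.6]
side grey [283 145  19  35 547] [292.7 163.2] exp [292.8 158.6]
wrist cap [ 228  247   60   68 2651] [260.4 285.4] exp [256.1 280.4]
wrist grey [ 221  214   67   89 4103] [254.1 248.8] exp [256.  261.4]
```

```bash
python3 - <<'E'
from h import *
D=load("d1.pkl")
print(cross(D["scene"],[(160.7,140.9)],D["side"],[(294,149.4)]),cross(D["side"],[(294,149.4)],D["wrist"],[(260.4,285.4)]))
for n,a in(("scene",.078),("side",.078)): pass
print("wrist cap box @.102",plane(D["wrist"],[(228,281),(288,281),(258,247),(258,315)],.102))
S=D["scene"];m=S["color"][176:182,140:185].astype(int).sum(2);print(m)
i=D["side"]; print(plane(i,[(283,180),(302,180)],0), plane(S,[(151,176),(178,176)],0))
E
```

```text
[[ 0.49565278 -0.16652435  0.09119963  0.00417638]] [[ 0.49934603 -0.1653737   0.08985017  0.00518531]]
wrist cap box @.102 [[ 0.47551685 -0.15480135  0.102     ]
 [ 0.52274855 -0.15207173  0.102     ]
 [ 0.49733933 -0.12367357  0.102     ]
 [ 0.50106679 -0.18554563  0.102     ]]
[[408 392 369 352 336 325 320 323 320 319 320 312 287 251 233 225 222 211
  195 188 185 167 147 137 138 138 132 131 134 134 134 133 132 131 138 191
  274 313 320 300 237 196 175 167 168]
 [473 456 435 411 381 348 329 324 321 322 320 319 316 307 303 300 298 288
  275 274 271 258 242 235 236 236 233 232 232 232 235 233 230 233 237 260
  299 321 323 311 278 245 197 172 170]
 [492 485 474 459 429 392 359 334 323 321 321 322 320 320 320 320 322 317
  314 314 312 311 302 304 305 307 303 306 305 303 304 304 302 303 304 310
  319 320 323 317 307 278 210 175 170]
 [491 488 480 467 447 425 387 350 329 323 320 319 320 320 323 320 324 322
  321 322 323 323 323 321 321 320 322 323 322 320 321 320 320 320 320 323
  321 321 320 311 300 257 199 172 170]
 [482 474 471 459 446 424 397 360 334 323 320 321 320 320 320 322 321 320
  322 321 323 322 321 320 323 323 323 321 324 322 321 321 323 322 322 321
  323 323 310 279 249 209 178 170 170]
 [444 441 447 440 423 406 380 353 328 319 317 322 323 322 320 320 320 320
  320 320 320 325 322 322 320 322 323 323 323 320 322 325 323 323 323 323
  323 322 302 236 193 177 169 169 168]]
[[ 0.52137384 -0.12335782  0.        ]
 [ 0.46215485 -0.13604753  0.        ]] [[ 5.29203592e-01 -1.97596634e-01  1.11022302e-16]
 [ 5.20164167e-01 -1.27995305e-01  0.00000000e+00]]
```

Cap centre triangulates to z ≈ 0.091, so the jar stands upright at about (0.498, -0.163). Now gripping its body from above.

Call:
apply_moves(increments=[[1,-4,0,0,0],[1,-8.1,0,0,0],[1,-8.1,0,4,0],[1,-8.1,0,8,0],[1,-8.1,0,12,0],[1,-8.1,0,13.3,0],[1,-8.1,0,13.3,0],[0.5,-8.1,0,13.3,0]], grip_force=40)

```text
t: 11.0
tcp_pos: [0.4993, -0.1639, 0.0234]
eef_rot: [[-0.055, 0.998, 0.002], [0.998, 0.055, -0.001], [-0.001, 0.002, -1.0]]
wrist_force: [-0.4, 1.0, -0.4]
gripper_width: 0.0698
grasp_force: 0.0
```

Call:
apply_moves(increments=[[0.5,0,0,0,0],[0.5,0,0,0,0],[0.5,0,0,0,0]])

```text
t: 11.38
tcp_pos: [0.499, -0.1637, 0.0237]
eef_rot: [[-0.056, 0.998, 0.002], [0.998, 0.056, -0.001], [-0.001, 0.002, -1.0]]
wrist_force: [-2.7, -1.6, 6.1]
gripper_width: 0.0573
grasp_force: 41.9
```

```bash
python3 go.py .58 .005 .1 -8.5
```

```text
[16.39  9.04 -7.63 11.69] [ 0.499  -0.1637  0.0237] 3.19 [-2.7 -1.6  6.1] 0.0573
```

Call:
apply_moves(increments=[[0.5,0,0,-2,0],[0.5,0,0,-5,0],[0.5,1,0.5,-7.6,0],[0.5,5,3,-7.6,3],[0.5,9,5.5,-7.6,6],[0.5,13,8,-7.6,9],[0.5,16.2,9.85,-7.6,11.7],[0.5,16.2,9.85,-7.6,11.7]])

```text
t: 12.38
tcp_pos: [0.5886, 0.006, 0.0988]
eef_rot: [[0.146, 0.989, 0.001], [0.989, -0.146, 0.0], [0.0, 0.001, -1.0]]
wrist_force: [-0.9, -0.1, -4.2]
gripper_width: 0.057
grasp_force: 46.0
```

```bash
python3 go.py .5881 .0037 .024 -8.5; python3 - <<'E'
from plant import cams
from h import *
T=[];D={}
for n,(x,y,f) in (("scene",(230,185,5.2)),("wrist",(256,230,1.5))):
    i=D[n]=cams.get_image(n);c=i["color"];h=int(200/f)
    y0=max(0,y-h);T.append(cv2.resize(c[y0:y0+2*h,x-h:x+h],(398,398),interpolation=cv2.INTER_CUBIC));print(n,x-h,y0,2*h)
pickle.dump(D,open("d2.pkl","wb"))
cv2.imwrite("pics/ins.png",cv2.convertScaleAbs(np.hstack(T)[:,:,::-1],alpha=1.3))
E
```

```text
[-0.24 -0.02  7.48  0.13] [0.5886 0.006  0.0988] -8.37 [-0.9 -0.1 -4.2] 0.057
scene 192 147 76
wrist 123 97 266
```

View pics/ins.png

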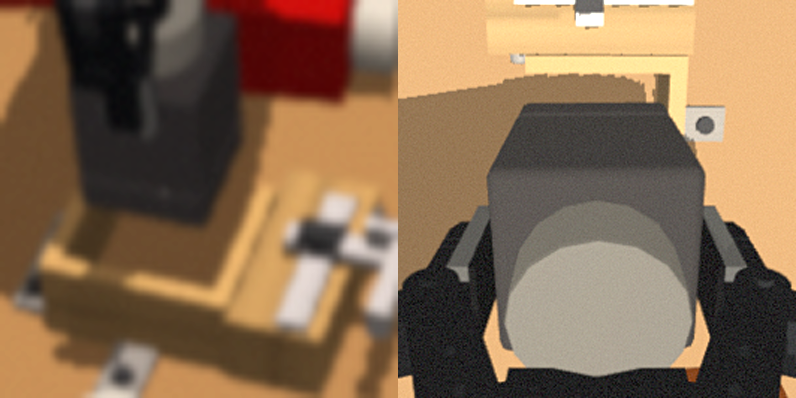

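Scene half: the jar hangs over the holder at (150,215) between the walls. Wrist half: base edge is at row 103, cols 525–667; +y wall inner edge at row 75; back wall inner edge at col 669. Converting to numbers.

```bash
python3 - <<'E'
from h import *
D=load("d2.pkl");w=D["wrist"];f=lambda p:np.array(p)/1.496+[123,97]
th=np.radians(-8.5);t=np.array([.5921,.0031]);R=np.array([[np.cos(th),-np.sin(th)],[np.sin(th),np.cos(th)]])
L=lambda P:((P[:,:2]-t)@R*1000).round(1)
print("jar base +y edge",L(plane(w,f([(525,104),(667,104)]),.075)))
print("+y wall inner edge (want y36)",L(plane(w,f([(530,75),(650,74)]),.045)))
print("back wall inner top edge (want x31)",L(plane(w,f([(669,76),(669,110)]),.045)))
print("wall outer/housing edge (y44)",L(plane(w,f([(530,56),(680,56)]),.045)))
print("back outer (x~39)",L(plane(w,f([(687,60),(686,110)]),.045)))
print("tcp local",L(np.array([[.5886,.006,0]])))
E
```

```text
jar base +y edge [[131.3  28.1]
 [196.   28.5]]
+y wall inner edge (want y36) [[151.9  35.1]
 [213.4  36.3]]
back wall inner top edge (want x31) [[223.9  35.5]
 [228.7  18.5]]
wall outer/housing edge (y44) [[150.2  44. ]
 [227.1  45.3]]
back outer (x~39) [[231.5  43.5]
 [238.2  18.5]]
tcp local [[-3.9  2.4]]
```

```bash
python3 - <<'E'
from h import *
D=load("d2.pkl");w=D["wrist"];f=lambda p:(np.array(p)-[398,0])/1.496+[123,97]
th=np.radians(-8.5);t=np.array([.5921,.0031]);R=np.array([[np.cos(th),-np.sin(th)],[np.sin(th),np.cos(th)]])
L=lambda P:((P[:,:2]-t)@R*1000).round(1)
print("jar base +y edge",L(plane(w,f([(525,104),(667,104)]),.075)))
print("+y wall inner edge (want y36)",L(plane(w,f([(530,75),(650,74)]),.045)))
print("back wall inner top edge (want x31)",L(plane(w,f([(669,76),(669,110)]),.045)))
print("back outer (x~39)",L(plane(w,f([(687,60),(686,110)]),.045)))
E
```

```text
jar base +y edge [[-34.3  27.4]
 [ 23.8  27.6]]
+y wall inner edge (want y36) [[-35.9  34. ]
 [ 19.7  34.6]]
back wall inner top edge (want x31) [[28.6 33.7]
 [29.3 17.5]]
back outer (x~39) [[36.5 41.2]
 [37.3 17.5]]
```

Call:
apply_moves(increments=[[0.5,0,0,2.5,0],[0.5,0,0,5,0],[0.5,0,0,6.8,0],[0.5,0,0,7.4,0],[0.5,0,0,7.5,0],[0.5,0,0.2,7.5,0],[0.5,0,0.35,7.5,0],[0.5,0,0.35,7.5,0]])

```text
t: 13.48
tcp_pos: [0.5914, 0.0033, 0.0238]
eef_rot: [[0.148, 0.989, -0.0], [0.989, -0.148, 0.0], [0.0, -0.0, -1.0]]
wrist_force: [-5.2, -0.2, 5.7]
gripper_width: 0.057
grasp_force: 47.2
```

Call:
apply_moves(increments=[[1,0,0,0,0],[1,0,0,0,0],[1,0,0,0,0],[1,0,0,-3,0],[1,0,0,-7,0],[1,0,0,-11,0],[1,0,0,-14,0]])

```text
t: 14.35
tcp_pos: [0.5918, 0.0033, 0.1651]
eef_rot: [[0.148, 0.989, 0.002], [0.989, -0.148, -0.0], [0.0, 0.002, -1.0]]
wrist_force: [0.4, 0.8, -0.2]
gripper_width: 0.0855
grasp_force: 0.0
```

```bash
python3 go.py .5914 .0033 .16 -8.5; python3 - <<'E'
from plant import cams
from h import *
D={n:cams.get_image(n) for n in("scene","side","wrist")};pickle.dump(D,open("d3.pkl","wb"))
th=np.radians(-8.5);t=np.array([.5921,.0031]);R=np.array([[np.cos(th),-np.sin(th)],[np.sin(th),np.cos(th)]])
L=lambda P:((P[:,:2]-t)@R*1000).round(1)
for n in D:
    i=D[n];hsv=cv2.cvtColor(i["color"],cv2.COLOR_RGB2HSV);m=((hsv[...,1]<75)&(hsv[...,2]>90)).astype(np.uint8)
    k,l,s,c=cv2.connectedComponentsWithStats(cv2.morphologyEx(m,cv2.MORPH_OPEN,np.ones((3,3))))
    u=proj(i,[[.592,.003,.095]])[0]
    for j in range(1,k):
        if np.linalg.norm(c[j]-u)<(14 if n!="wrist" else 60) and s[j,4]>30: 
            x,y,w,h,_=s[j];print(n,s[j],c[j].round(1),u.round(1),L(plane(i,[(x,c[j][1]),(x+w,c[j][1]),(c[j][0],y+h)],.102)).tolist())
E
```

```text
[-0.   -0.04  0.51 -0.02] [0.5918 0.0033 0.1651] -8.52 [ 0.4  0.8 -0.2] 0.0855
scene [213 167  17  12 170] [220.8 172.4] [220.8 174.4] [[5.1, -16.8], [-5.5, 20.4], [20.1, 7.2]]
side [250 166  14  13 143] [256.7 171.7] [255.5 169.9] [[7.2, 27.6], [-29.0, 13.9], [-22.4, 60.0]]
wrist [272 147  14   6  61] [279.4 148.9] [254.9 185.7] [[12.3, 29.9], [22.5, 29.9], [17.8, 26.9]]
wrist [295 151  25  20 386] [306.6 160.9] [254.9 185.7] [[29.4, 21.0], [47.8, 21.0], [38.3, 13.3]]
wrist [ 223  161   57   58 2540] [251.3 188.9] [254.9 185.7] [[-24.1, -0.5], [18.8, -0.6], [-2.9, -24.9]]
```

Call:
apply_moves(increments=[[0,5,-1,0,0],[0,10,-2.5,0,0],[0,15,-4.8,0,0],[0,18.5,-4.8,0,0],[0,18.5,-4.8,5,0],[0,18.5,-4.8,10,0],[0,18.5,-4.8,15,0],[0,18.5,-4.8,17.2,0]])

```text
t: 15.5
tcp_pos: [0.5694, 0.1929, -0.0127]
eef_rot: [[0.148, 0.989, -0.005], [0.989, -0.148, -0.001], [-0.002, -0.005, -1.0]]
wrist_force: [0.6, -0.0, 1.0]
gripper_width: 0.0004
grasp_force: 0.0
```

Call:
apply_moves(increments=[[0,-0.5,0,0,0],[0,-1,0,0,0],[0,-1.5,0,0,0],[0,-2.5,0,0,0],[0,-2.5,0,0,0]])

```text
t: 16.12
tcp_pos: [0.568, 0.1681, -0.008]
eef_rot: [[0.149, 0.989, 0.001], [0.989, -0.149, 0.0], [0.001, 0.001, -1.0]]
wrist_force: [-0.1, 3.8, 1.3]
gripper_width: 0.0002
grasp_force: 1.3
```

Call:
apply_moves(increments=[[0,-0.7,0,0,0],[0,-1.4,0,0,0],[0,-2.1,0,0,0],[0,-2.8,0,0,0],[0,-3.5,0,0,0],[0,-4.2,0,0,0],[0,-4.6,0,0,0],[0,-4.6,0,0,0]])

```text
t: 17.12
tcp_pos: [0.5611, 0.1232, -0.0085]
eef_rot: [[0.149, 0.989, 0.001], [0.989, -0.149, 0.001], [0.001, 0.001, -1.0]]
wrist_force: [1.1, 9.2, 4.4]
gripper_width: -0.0001
grasp_force: 4.3
```

Call:
apply_moves(increments=[[0,-0.2,0,0,0],[0,-0.4,0,0,0],[0,-0.5,0,0,0],[0,-0.5,0,0,0]])

```text
t: 17.62
tcp_pos: [0.5606, 0.1195, -0.0084]
eef_rot: [[0.148, 0.989, 0.002], [0.989, -0.148, 0.002], [0.002, 0.001, -1.0]]
wrist_force: [1.3, 18.6, 3.6]
gripper_width: 0.0
grasp_force: 9.0
```

Call:
apply_moves(increments=[[0,-0.5,0.8,0,0],[0,-0.5,1.6,0,0],[0,-0.5,2.3,0,0],[0,-0.5,3.0,0,0],[0,-0.5,3.0,0,0]])

```text
t: 18.25
tcp_pos: [0.5827, 0.1156, -0.0101]
eef_rot: [[0.149, 0.989, -0.012], [0.989, -0.149, 0.006], [0.004, -0.013, -1.0]]
wrist_force: [-22.1, 62.1, 3.8]
gripper_width: -0.0006
grasp_force: 29.1
```

Call:
apply_moves(increments=[[0,0.4,0,0,0],[0,0.45,0,0,0]])

```text
t: 18.5
tcp_pos: [0.5863, 0.1156, -0.0099]
eef_rot: [[0.148, 0.989, -0.007], [0.989, -0.148, 0.002], [0.001, -0.007, -1.0]]
wrist_force: [-9.8, 21.7, 0.2]
gripper_width: -0.0002
grasp_force: 9.8
```

Call:
apply_moves(increments=[[0,0,0.7,0,0],[0,0,1.4,0,0],[0,0,2.1,0,0],[0,0,2.8,0,0],[0,0,2.8,0,0]])

```text
t: 19.12
tcp_pos: [0.6084, 0.1121, -0.0095]
eef_rot: [[0.148, 0.989, -0.018], [0.989, -0.148, 0.002], [-0.001, -0.018, -1.0]]
wrist_force: [-40.7, 26.3, 23.6]
gripper_width: -0.0003
grasp_force: 29.6
```

Call:
apply_moves(increments=[[0,0,-0.6,0,0],[0,0,-0.7,0,0]])

```text
t: 19.38
tcp_pos: [0.6084, 0.1122, -0.0091]
eef_rot: [[0.148, 0.989, -0.003], [0.989, -0.148, 0.002], [0.001, -0.003, -1.0]]
wrist_force: [-5.8, 20.0, 1.3]
gripper_width: -0.0002
grasp_force: 17.4
```

```bash
python3 - <<'E'
from plant import cams
from h import *
D={n:cams.get_image(n) for n in("scene","side")};pickle.dump(D,open("d4.pkl","wb"))
th=np.radians(-8.5);t=np.array([.5921,.0031]);R=np.array([[np.cos(th),-np.sin(th)],[np.sin(th),np.cos(th)]])
w=lambda x,y,z:np.r_[R@np.array([x,y])+t,z]
# lug visible? sample brightness along the tongue top line z=.064,y=.103 for x from 0 to 90mm
for n in D:
    g=cv2.cvtColor(D[n]["color"],cv2.COLOR_RGB2HSV)
    for y,z in((.103,.064),(.113,.064),(.096,.068)):
        print(n,y,[tuple(int(q) for q in g[int(round(v)),int(round(u))][1:]) for u,v in proj(D[n],[w(x/1000,y,z) for x in range(20,96,6)])])
E
```

```text
scene 0.103 [(7, 35), (13, 38), (22, 69), (23, 68), (21, 85), (21, 73), (20, 64), (24, 65), (20, 65), (23, 68), (23, 68), (30, 69), (29, 70)]
scene 0.113 [(39, 13), (20, 39), (21, 85), (22, 94), (21, 95), (21, 95), (22, 94), (21, 147), (21, 173), (20, 166), (21, 95), (29, 71), (102, 75)]
scene 0.096 [(9, 60), (16, 31), (66, 62), (56, 73), (23, 101), (21, 99), (21, 95), (22, 92), (29, 70), (55, 69), (115, 69), (135, 68), (139, 79)]
side 0.103 [(18, 14), (18, 43), (19, 66), (25, 62), (34, 15), (20, 77), (24, 97), (123, 191), (124, 193), (124, 193), (126, 193), (124, 193), (124, 193)]
side 0.113 [(32, 16), (20, 64), (20, 64), (14, 53), (26, 108), (22, 117), (87, 158), (46, 209), (28, 215), (48, 208), (123, 193), (126, 193), (125, 192)]
side 0.096 [(34, 15), (18, 14), (28, 63), (16, 64), (9, 29), (16, 16), (17, 44), (89, 197), (125, 194), (124, 194), (124, 191), (124, 193), (124, 194)]
```

The tongue's bright metal reaches to about x = 78 mm, which matches keeper ≈ 44 mm, its end of travel. Releasing the plate.

Call:
apply_moves(increments=[[0,0,-0.3,0,0],[0,0.5,-0.5,0,0],[0,1.0,-0.5,0,0],[0,1.6,-0.5,0,0],[0,2.2,-0.5,0,0],[0,3.0,-0.5,0,0]])

```text
t: 20.23
tcp_pos: [0.6099, 0.1406, -0.0088]
eef_rot: [[0.149, 0.989, -0.001], [0.989, -0.149, -0.0], [-0.0, -0.001, -1.0]]
wrist_force: [-0.2, 0.1, 0.1]
gripper_width: 0.0001
grasp_force: 0.0
```

Call:
apply_moves(increments=[[0,2,0,0,0],[0,4,0,0,0],[0,4,0,-5,0],[0,4,0,-10,0],[0,4,0,-16,0],[0,4,0,-16,0]])

```text
t: 20.98
tcp_pos: [0.6179, 0.1818, 0.1563]
eef_rot: [[0.147, 0.989, 0.008], [0.989, -0.147, 0.002], [0.003, 0.008, -1.0]]
wrist_force: [-0.2, -0.2, -0.3]
gripper_width: 0.0003
grasp_force: 0.0
```

```bash
python3 - <<'E'
from plant import cams,arm
from h import *
print(arm.get_obs()["wrist_force"])
D={n:cams.get_image(n) for n in("scene","side")};pickle.dump(D,open("d5.pkl","wb"))
th=np.radians(-8.5);t=np.array([.5921,.0031]);R=np.array([[np.cos(th),-np.sin(th)],[np.sin(th),np.cos(th)]])
w=lambda x,y,z:np.r_[R@np.array([x,y])+t,z]
L=lambda P:((P[:,:2]-t)@R*1000).round(1)
f=lambda i,x,y,z:i["color"][tuple(int(round(q)) for q in proj(i,[w(x/1000,y/1000,z/1000)])[0][::-1])].tolist()
S=D["side"]
print("plate top along y at x=-70,z40",[(y,f(D["scene"],-70,y,40)) for y in range(84,160,6)])
print("tongue x y=113 z64",[(x,f(D["scene"],x,113,64)) for x in range(28,92,6)])
hs=cv2.cvtColor(D["scene"]["color"],cv2.COLOR_RGB2HSV);m=((hs[...,1]<75)&(hs[...,2]>90)).astype(np.uint8)
k,l,s,c=cv2.connectedComponentsWithStats(cv2.morphologyEx(m,cv2.MORPH_OPEN,np.ones((3,3))))
u=proj(D["scene"],[w(0,0,.095)])[0]
print(u,[(s[j],c[j].round(1)) for j in range(1,k) if np.linalg.norm(c[j]-u)<15])
a=cv2.resize(D["scene"]["color"][145:235,190:310],(780,585),interpolation=cv2.INTER_CUBIC);cv2.imwrite("pics/end.png",a[:,:,::-1])
E
```

```text
[-0.18943562 -0.17436704 -0.2775699 ]
plate top along y at x=-70,z40 [(84, [82, 58, 35]), (90, [82, 58, 35]), (96, [82, 59, 37]), (102, [160, 149, 145]), (108, [116, 107, 103]), (114, [80, 58, 38]), (120, [82, 58, 35]), (126, [82, 57, 35]), (132, [81, 58, 35]), (138, [81, 57, 35]), (144, [81, 58, 35]), (150, [82, 58, 36]), (156, [82, 57, 34])]
tongue x y=113 z64 [(28, [89, 84, 81]), (34, [101, 94, 92]), (40, [164, 153, 150]), (46, [174, 163, 160]), (52, [174, 164, 160]), (58, [173, 163, 159]), (64, [172, 163, 158]), (70, [173, 164, 159]), (76, [166, 156, 152]), (82, [86, 81, 78]), (88, [68, 65, 63])]
[220.88049123 174.43800363] [(array([212, 166,  19,  15, 221], dtype=int32), array([220.9, 173.1]))]
```

The plate rests at y ≈ 100–108 mm (bolt ≈ 42 mm in), the tongue reaches ≈ 78 mm (keeper ≈ 44 mm), and the jar's cap is where it should be. Handing in.

```bash
python3 -c "
from plant import workorder
print(workorder.job_done())"
```

```text
the job is handed in; nothing more can be done
None
```

The job is handed in at about 21 s, with no verdict returned: by my camera checks the jar stands home in the holder, the bolt is trapped about 42 mm in by the keeper about 44 mm along, and the arm is clear, but I briefly pressed the plate at 62 N and the keeper's end stop at 41 N with the fingers.

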